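Nest the rod cup for packing

ROBOT

A 7-joint arm with a two-finger parallel gripper is mounted at the origin on the work surface. World frame = base frame: x ahead of the robot, y to its left, z up, the work surface at z = 0. Lengths are in m, angles in rad, forces in N, time in s.
With the tool pointing down it reaches from about 0.425 to 0.925 m from the base axis. Payload 6.8 kg.
Tool frame: the origin (TCP) lies midway between the tips of the shut fingers; the grasp point (between the pads) lies 19 mm behind it; z points along the fingers, y is the line along which they close (so a half turn about z gives the same grasp; the last joint's range is limited). The gripper opens to 85 mm and grips with 20 to 120 N. Pads are 22 mm wide; open, the fingers measure 114 mm over their backs; the gripper's body (76 mm by 85 mm) begins 54 mm behind the grasp point. The pads swing forward as they close: fully open they stand 13 mm farther back than shut.
Start: joints at [-1.377, 0.477, 0.022, 1.555, -0.011, 1.109, -0.083], TCP at [0.201, 0.645, 0.231] pointing down, gripper open.
Joint ranges: [-2.96, 2.96], [-0.34, 2.1], [-1.41, 1.46], [0.24, 2.44], [-1.37, 4.51], [0.17, 1.92], [-2.96, 2.96]. Speed limits (rad/s): [2.39, 2.39, 3.14, 3.14, 3.14, 3.14, 3.14].

INTERFACE

Orientations are given as a rotation vector (axis times angle).
In Python, from bench import get_obs, grab_frame, camera_params, r gives the robot as it stands.
- The arm moves only by the shell command python3 -m jog 'ROWS' [FORCE]. ROWS is JSON, a list of rows, each an object of numbers: "rx", "ry", "rz": the turn, a rotation vector about the world's x, y, z scaled (see below); "x", "y", "z": the shift along the world's x, y, z scaled (see below); "jaw": the opening, from -1 (shut) to 1 (fully open). In form: [{"rx": .., "ry": .., "rz": .., "x": .., "y": .., "z": .., "jaw": ..}, ...]. A call has 1 to 8 rows; each row shifts and turns the commanded pose from where the row before left it; what a row does not reach is not made up. The controller multiplies each number of a shift by 60 mm and each number of a turn by 10 degrees. A row lasts 1/8 s, in which the tool goes at most 62.5 mm and 10.7 degrees, less where a joint would pass 70% of its speed; a pose out of reach is approached as far as the arm can. A call with a number of a shift or a turn outside -1 to 1 is refused whole. A call with a gripper value outside its range is refused whole. The fingers move at their own pace and stop on an object; FORCE is the grip in N (left out, the last holds). Time passes only in rows, so rows that do not move let the fingers close. It gives the time, the measured TCP pose, the force, the opening and the grip force at its end, in the units of the state.
- get_obs(): the state, without advancing time (a new reading comes with each control period).
- grab_frame(name): name is "scene" or "top" or "wrist"; returns the picture (420x560x3 uint8, red, green, blue); there is no depth.
- camera_params(name): a dict with "fx", "fy", "cx", "cy" (pixels), "k1" (the pictures are not rectified: a ray, as slopes to the right and down, at radius r is drawn at 1 + k1 r^2 times it, then the intrinsics apply), "R" (3x3) and "t" (3): a world point X has camera coordinates R X + t. Camera axes: x right, y down, z forward; pixel columns grow to the right and rows downward; lengths in m; the calibration is good to about 2 mm. A picture is of the moment at which its call begins: read the wrist's pose just before it. camera_params takes no time and is no camera call; for the wrist camera it gives the pose at the moment of the call.
- r.hand_in(): hands the job in; it is judged then, once.
The state is a dict: "clock": time; "joints": joint angles; "qvel": joint speeds; "tau": joint torques, N m; "tcp_pos": TCP position; "orientation": TCP orientation; "contact_force": force on the tool from outside, world axes, zero at the start; "moment": the same for the moment, N m; "grip_width": finger opening in m; "gripper_force": force on a finger pad.
Only numpy, scipy, OpenCV 4.12 (cv2) and the standard library are available. Lean on these libraries where they do the work, as an engineer would, in place of code of your own. Each camera call takes 0.05 s, during which the arm holds its last target. There are 200 camera calls.

TASK

The glass-blowing show is over: stand the medium tapered steel cup upright in the tall steel cup with the wide foot. While still holding it, press it down lightly so that it seats snugly in the mouth, stopping before it is forced, and let go. Leave the tall cup standing about where it is and do not disturb the small tapered cup.

Things in the scene. Friction and masses are not known exactly. Their poses are not given: they have to be found in the camera images.
- medium_cup: The cup to move: plain steel, loose, 0.14 kg, upright, empty, 92 mm high. The lower 50 mm is a cone, 36 mm across at the bottom, 60 mm at its top; above it (50 to 92 mm up) a straight upright collar 60 mm across, open on top, can be gripped across from above. Wall 3 mm. Origin: centre of the underside; z up through the mouth. Round: yaw does not matter.
- tall_cup: The receiving cup: plain steel, loose, 0.45 kg, 100 mm high, on a flat foot disc 92 mm across; the slender body widens from 44 mm at the foot to 63 mm across at the rim. Wall 3 mm, mouth 57 mm wide inside. Origin: centre of the foot's underside; z up.
- mouth (a point): Centre of the tall cup's mouth, level with its rim, 100 mm above the table. The medium cup's cone catches in the mouth when about 42 mm of it is inside (its underside 58 mm, give or take 4 mm, above the table), its collar standing wholly above the rim. Steel on steel: it yields under 2 mm; a push of 4 to 15 N is a light one.
- small_cup: A smaller cup of the medium one's shape: plain steel, loose, 61 mm high, 40 mm across the collar. Leave it. Origin: centre of its underside. The tall, medium and small cups and a straight-sided steel tin (58 mm across, 85 mm high, no taper) swap places from run to run, about 130 mm or more apart; glass animals up to 45 mm high stand among them.
Things that resemble listed ones, but are neither listed nor needed, are in the scene too. What is shaped like the medium_cup but pink or red is not meant.

How it is judged:
By the outcome, as a careful person would: the job done as asked, in the order asked, and still so for the second after the job is handed in, with the robot touching nothing.
It also fails if it takes over 42 s, if anything falls off the work surface, if the arm or the gripper's body presses on something with over 40 N, if the wrist force passes 120 N, or if a joint passes its speed limit or range.

## Working session

There is one attempt and no reset: what is moved stays moved. The work goes in short steps, Python scripts to look and compute and a shell command to move; the robot and the scene stay as the last step left them, time stands still between calls to the robot, and variables do not carry over. Pictures are saved under pics/ and viewed, at most 10 in all, crops included, and the job is handed in when it is done.

```bash
ls; mkdir -p pics
cat > h.py <<'E'
import numpy as np, cv2
from bench import get_obs, grab_frame, camera_params, r
def snap(cam,fn):
    p=camera_params(cam); im=grab_frame(cam); cv2.imwrite('pics/'+fn,im[:,:,::-1]); 
    np.save('pics/'+fn+'.npy',{k:np.array(v) for k,v in p.items()},allow_pickle=True); return im,p
def load(fn): return np.load('pics/'+fn+'.npy',allow_pickle=True).item()
def ray(p,u,v):
    K=np.array([[p['fx'],0,p['cx']],[0,p['fy'],p['cy']],[0,0,1]],float)
    n=cv2.undistortPoints(np.array([[[u,v]]],float),K,np.array([float(p['k1']),0,0,0]))[0,0]
    R=np.array(p['R']);t=np.array(p['t']); return -R.T@t, R.T@np.array([n[0],n[1],1])
def at(p,u,v,z):
    c,d=ray(p,u,v); return c+d*(z-c[2])/d[2]
def proj(p,X):
    R=np.array(p['R']);t=np.array(p['t']);q=R@np.array(X)+t;a=q[:2]/q[2];a=a*(1+float(p['k1'])*(a@a))
    return np.array([p['fx']*a[0]+p['cx'],p['fy']*a[1]+p['cy']])
E
python3 - <<'E'
from h import *
o=get_obs();print({k:np.round(v,3) for k,v in o.items()})
snap('top','t0.png');snap('scene','s0.png')
for n in('top','scene'):
    p=load(n[0]+'0.png');print(n,p,-p['R'].T@p['t'])
E
```

```text
pics
{'clock': np.float64(0.0), 'joints': array([-1.377,  0.478,  0.022,  1.556, -0.012,  1.109, -0.083]), 'qvel': array([-0.002, -0.001, -0.   ,  0.   ,  0.001,  0.001, -0.   ]), 'tau': array([-1.0000e-03, -5.9645e+01,  1.6080e+00, -2.8119e+01,  1.2000e-02,
        9.0000e-03,  0.0000e+00]), 'tcp_pos': array([0.2  , 0.644, 0.23 ]), 'orientation': array([-4.720e-01, -3.106e+00,  3.000e-03]), 'contact_force': array([0.61 , 0.583, 0.774]), 'moment': array([ 0.022, -0.035, -0.001]), 'gripper_force': np.float64(0.0), 'grip_width': np.float64(0.086)}
top {'fx': array(388.63326924), 'fy': array(388.63326924), 'cx': array(276.79989816), 'cy': array(208.6534734), 'k1': array(-0.01343967), 'R': array([[ 0.07430225, -0.99723413, -0.00180941],
       [-0.97516998, -0.07227847, -0.20933069],
       [ 0.20862092,  0.01731822, -0.97784323]]), 't': array([-0.06488228,  0.54651079,  0.73625308])} [ 0.38416402 -0.03795245  0.83422418]
scene {'fx': array(386.92173489), 'fy': array(386.92173489), 'cx': array(283.35535058), 'cy': array(212.6541094), 'k1': array(-0.06926238), 'R': array([[-0.7450973 ,  0.66694497,  0.00379915],
       [ 0.56329101,  0.63232682, -0.53185152],
       [-0.35711799, -0.3941411 , -0.8468291 ]]), 't': array([ 0.37964385, -0.22278854,  1.02572764])} [0.77467218 0.29195503 0.74868327]
```

View pics/t0.png

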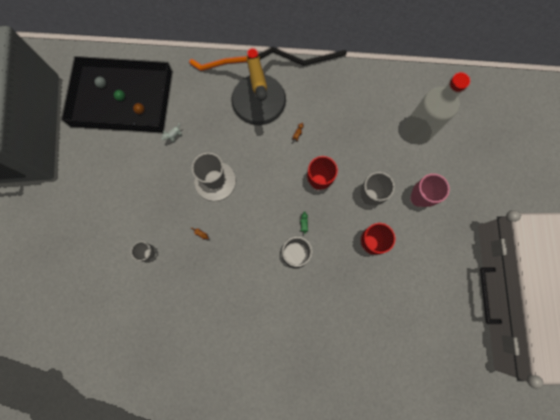

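View pics/s0.png

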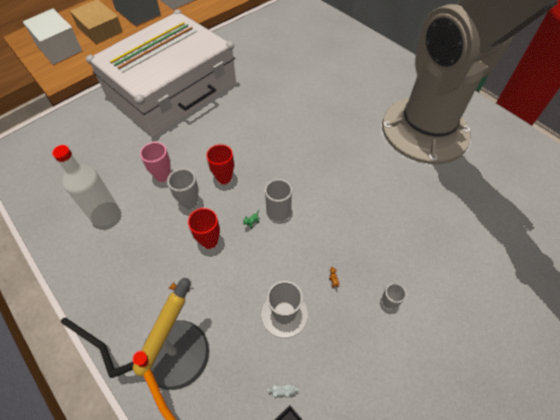

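The top view shows the tall cup's rim at (208,168) with its foot at (215,181), and the small cup at (142,252). The grey tapered medium cup is at (379,187), between two red cups and a pink one. The straight tin is at (297,252). The scene view agrees: the tapered grey cup is at (183,188) and the tin at (278,200).

Run:
```python
from h import *
p=load('t0.png');s=load('s0.png')
for n,u,v,z in[('med',379,187,.092),('medL',364,187,.092),('medR',394,187,.092),('red1',322,172,.092),('red2',378,239,.092),('pink',433,189,.092),('tallrim',208,168,.1),('tallfoot',215,181,.0),('tin',297,252,.085),('small',142,252,.061),('wand',255,80,.1),('bottle',460,81,.2),('animal',304,223,.02)]:
    print(n,np.round(at(p,u,v,z),3))
for n,u,v,z in[('med',183,180,.092),('tallrim',285,296,.1),('tallfoot',285,315,0),('red1',204,222,.092),('red2',221,156,.092),('tin',279,190,.085)]: print('sc',n,np.round(at(s,u,v,z),3))
a=cv2.imread('pics/t0.png');b=cv2.imread('pics/s0.png')
c=np.hstack([cv2.resize(a[130:280,290:460],None,fx=2.3,fy=2.3),cv2.resize(b[130:280,120:290],None,fx=2.3,fy=2.3)]);cv2.imwrite('pics/c0.png',c);print(c.shape)
w,_=snap('wrist','w0.png')
```

```text
med [ 0.601 -0.223  0.092]
medL [ 0.599 -0.194  0.092]
medR [ 0.603 -0.253  0.092]
red1 [ 0.624 -0.109  0.092]
red2 [ 0.497 -0.223  0.092]
pink [ 0.605 -0.33   0.092]
tallrim [0.613 0.117 0.1  ]
tallfoot [0.615 0.119 0.   ]
tin [ 0.462 -0.07   0.085]
small [0.441 0.237 0.061]
wand [0.811 0.041 0.1  ]
bottle [ 0.778 -0.338  0.2  ]
animal [ 0.531 -0.084  0.02 ]
sc med [ 0.602 -0.217  0.092]
sc tallrim [0.614 0.12  0.1  ]
sc tallfoot [0.615 0.123 0.   ]
sc red1 [ 0.63  -0.102  0.092]
sc red2 [ 0.502 -0.216  0.092]
sc tin [ 0.464 -0.065  0.085]
(345, 782, 3)
```

View pics/c0.png

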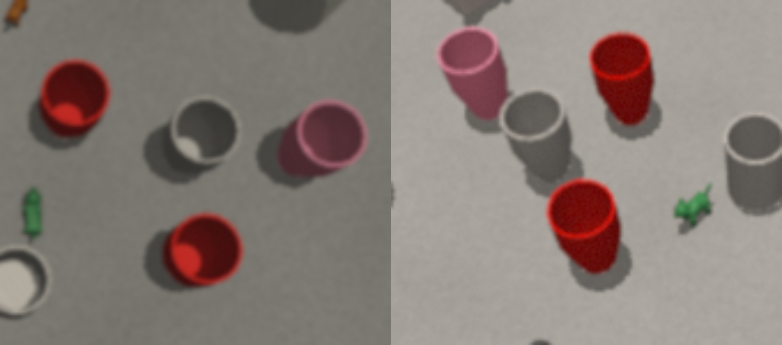

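The medium cup is at about (0.602, -0.222) and the tall cup at about (0.614, 0.119). The free closing line between the medium cup's neighbours is a diagonal, tool y at about -50°, which needs a turn of -123°. I'm setting out now, keeping the height.

```bash
python3 -m jog '[{"x":0.5,"y":-0.8,"rz":-0.7},{"x":0.5,"y":-0.8,"rz":-0.7},{"x":0.5,"y":-0.8,"rz":-0.7},{"x":0.5,"y":-0.8,"rz":-0.7}]'; python3 -c "
from h import *;print(np.round(get_obs()['joints'],3),get_obs()['clock'])"
```

```text
[-1.377  0.478  0.022  1.556 -0.011  1.109 -0.083] 0.15validation failed for argument at $[0]...
```

```bash
python3 -m jog '[{"rx":0,"ry":0,"rz":-0.7,"x":0.5,"y":-0.8,"z":0,"jaw":1},{"rx":0,"ry":0,"rz":-0.7,"x":0.5,"y":-0.8,"z":0,"jaw":1},{"rx":0,"ry":0,"rz":-0.7,"x":0.5,"y":-0.8,"z":0,"jaw":1},{"rx":0,"ry":0,"rz":-0.7,"x":0.5,"y":-0.8,"z":0,"jaw":1}]'; python3 -c "
from h import *;print(np.round(get_obs()['joints'],3),get_obs()['clock'])"
```

```text
clock: 0.65
tcp_pos: [0.3214, 0.4507, 0.2312]
orientation: [-1.216, -2.897, 0.0]
contact_force: [0.8, 0.1, 0.9]
grip_width: 0.0856
gripper_force: 0.0
[-1.206  0.278  0.172  1.859 -0.055  1.01  -0.235] 0.65
```

```bash
python3 -m jog '[{"rx":0,"ry":0,"rz":-0.8,"x":0.4,"y":-0.9,"z":0,"jaw":1},{"rx":0,"ry":0,"rz":-0.8,"x":0.4,"y":-0.9,"z":0,"jaw":1},{"rx":0,"ry":0,"rz":-0.8,"x":0.4,"y":-0.9,"z":0,"jaw":1},{"rx":0,"ry":0,"rz":-0.8,"x":0.4,"y":-0.9,"z":0,"jaw":1},{"rx":0,"ry":0,"rz":-0.8,"x":0.4,"y":-0.9,"z":0,"jaw":1},{"rx":0,"ry":0,"rz":-0.8,"x":0.4,"y":-0.9,"z":0,"jaw":1}]' && python3 -m jog '[{"rx":0,"ry":0,"rz":-0.8,"x":0.4,"y":-0.9,"z":0,"jaw":1},{"rx":0,"ry":0,"rz":-0.8,"x":0.4,"y":-0.9,"z":0,"jaw":1},{"rx":0,"ry":0,"rz":-0.8,"x":0.4,"y":-0.9,"z":0,"jaw":1},{"rx":0,"ry":0,"rz":-0.8,"x":0.4,"y":-0.9,"z":0,"jaw":1},{"rx":0,"ry":0,"rz":-0.8,"x":0.4,"y":-0.9,"z":0,"jaw":1},{"rx":0,"ry":0,"rz":-0.7,"x":0.2,"y":-0.7,"z":0,"jaw":1},{"rx":0,"ry":0,"rz":0,"x":0,"y":0,"z":0,"jaw":1}]'
python3 - <<'E'
from h import *
o=get_obs();print(np.round(o['joints'],3),np.round(o['tcp_pos'],3),o['orientation'],o['clock'])
im,p=snap('wrist','w1.png');print(proj(p,[.602,-.222,.092]),-p['R'].T@p['t'])
E
```

```text
clock: 1.4
tcp_pos: [0.465, 0.1267, 0.2314]
orientation: [-2.289, -2.152, -0.001]
contact_force: [0.8, 0.5, 1.1]
grip_width: 0.0851
gripper_force: 0.0
clock: 2.28
tcp_pos: [0.5961, -0.188, 0.2311]
orientation: [2.956, 1.056, -0.002]
contact_force: [-0.1, 0.1, -0.6]
grip_width: 0.0852
gripper_force: 0.0
[-0.339  0.482  0.757  1.719 -0.364  1.088 -0.351] [ 0.596 -0.188  0.231] [ 2.95596476e+00  1.05611939e+00 -2.38083367e-03] 2.275
[309.87095271 216.73854773] [ 0.65820102 -0.13524013  0.37346994]
```

View pics/w1.png

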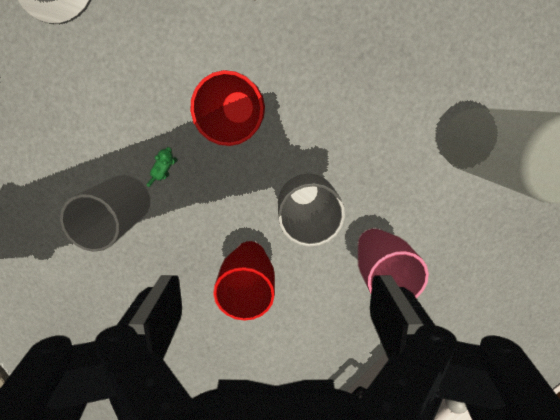

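The wrist view shows the medium cup's rim centred at about (310,212), close to the predicted (310,217), with free space along the closing line.

Run:
```python
from h import *
p=load('w1.png')
a=at(p,310.5,212,.092);print(a, np.linalg.norm(at(p,278,212,.092)-at(p,343,212,.092)))
o=get_obs();print((a-o['tcp_pos'])/.06, (0.049-o['tcp_pos'][2])/.06)
```

```text
[ 0.60571685 -0.21949206  0.092     ] 0.05797435064889171
[ 0.15980965 -0.57190883 -2.31386629] -3.0305329611842375
```

```bash
python3 -m jog '[{"rx":0,"ry":0,"rz":0,"x":0.14,"y":-0.53,"z":0,"jaw":1},{"rx":0,"ry":0,"rz":0,"x":0,"y":0,"z":-0.8,"jaw":1},{"rx":0,"ry":0,"rz":0,"x":0,"y":0,"z":-0.8,"jaw":1},{"rx":0,"ry":0,"rz":0,"x":0,"y":0,"z":-0.6,"jaw":1},{"rx":0,"ry":0,"rz":0,"x":0,"y":0,"z":-0.5,"jaw":1},{"rx":0,"ry":0,"rz":0,"x":0,"y":0,"z":-0.33,"jaw":1},{"rx":0,"ry":0,"rz":0,"x":0,"y":0,"z":0,"jaw":1},{"rx":0,"ry":0,"rz":0,"x":0,"y":0,"z":0,"jaw":1}]'
python3 - <<'E'
from h import *
im,p=snap('wrist','w2.png')
E
```

```text
clock: 3.32
tcp_pos: [0.6058, -0.2153, 0.0507]
orientation: [2.954, 1.067, 0.002]
contact_force: [-0.5, -0.0, -0.4]
grip_width: 0.0854
gripper_force: 0.0
```

View pics/w2.png

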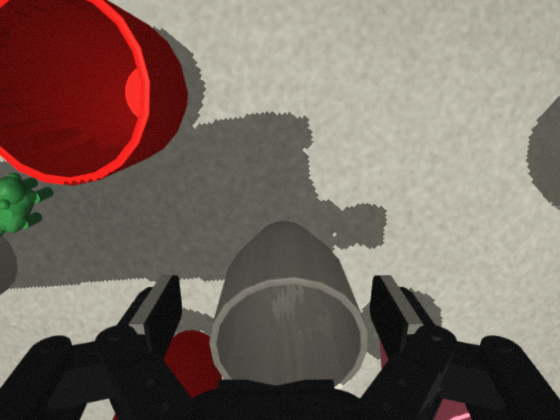

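The fingers straddle the collar, whose rim spans columns 212 to 367, with its far edge at about (290,279). The cup sits about 5 mm to the right of the finger centre, so I'm computing the correction.

Run:
```python
from h import *
p=load('w2.png');o=get_obs()
L,Rr,F=at(p,213,340,.0915),at(p,366,340,.0915),at(p,290,280,.0915)
print(np.linalg.norm(L-Rr),(L+Rr)/2,F, o['tcp_pos'])
from scipy.optimize import least_squares
pts=[at(p,u,v,.0915)[:2] for u,v in[(213,340),(366,340),(290,280),(250,287),(330,287)]]
print(least_squares(lambda c:[np.hypot(*(q-c))-.03 for q in pts],[.605,-.22]).x)
```

```text
0.05727963326748802 [ 0.60615733 -0.22045287  0.0915    ] [ 0.62573534 -0.20380078  0.0915    ] [ 0.60600306 -0.21549177  0.05092087]
[ 0.60301497 -0.22296901]
```

```bash
python3 -m jog '[{"rx":0,"ry":0,"rz":0,"x":-0.03,"y":-0.1,"z":0,"jaw":1},{"rx":0,"ry":0,"rz":0,"x":0,"y":0,"z":0,"jaw":1},{"rx":0,"ry":0,"rz":0,"x":0,"y":0,"z":0,"jaw":-1},{"rx":0,"ry":0,"rz":0,"x":0,"y":0,"z":0,"jaw":-1},{"rx":0,"ry":0,"rz":0,"x":0,"y":0,"z":0,"jaw":-1},{"rx":0,"ry":0,"rz":0,"x":0,"y":0,"z":0,"jaw":-1},{"rx":0,"ry":0,"rz":0,"x":0,"y":0,"z":0,"jaw":-1},{"rx":0,"ry":0,"rz":0,"x":0,"y":0,"z":0,"jaw":-1}]' 50
```

```text
clock: 4.38
tcp_pos: [0.6037, -0.2215, 0.0499]
orientation: [2.954, 1.067, 0.001]
contact_force: [0.6, -1.4, 5.5]
grip_width: 0.0583
gripper_force: 53.3
```

```bash
python3 -m jog '[{"rx":0,"ry":0,"rz":0,"x":0,"y":0,"z":0.2,"jaw":-1},{"rx":0,"ry":0,"rz":0,"x":0,"y":0,"z":0.6,"jaw":-1},{"rx":0,"ry":0,"rz":0,"x":0,"y":0,"z":0.8,"jaw":-1},{"rx":0,"ry":0,"rz":0,"x":0,"y":0,"z":0.7,"jaw":-1},{"rx":0,"ry":0,"rz":0,"x":0,"y":0,"z":0.3,"jaw":-1},{"rx":0,"ry":0,"rz":0,"x":0,"y":0,"z":0,"jaw":-1},{"rx":0,"ry":0,"rz":0,"x":0,"y":0,"z":0,"jaw":-1}]' && python3 -m jog '[{"rx":0,"ry":0,"rz":0,"x":0,"y":0.5,"z":0,"jaw":-1},{"rx":0,"ry":0,"rz":0,"x":0.05,"y":0.7,"z":0,"jaw":-1},{"rx":0,"ry":0,"rz":0,"x":0.05,"y":0.8,"z":0,"jaw":-1},{"rx":0,"ry":0,"rz":0,"x":0.05,"y":0.8,"z":0,"jaw":-1},{"rx":0,"ry":0,"rz":0,"x":0,"y":0.8,"z":0,"jaw":-1},{"rx":0,"ry":0,"rz":0,"x":0,"y":0.6,"z":0,"jaw":-1},{"rx":0,"ry":0,"rz":0,"x":0,"y":0.3,"z":0,"jaw":-1},{"rx":0,"ry":0,"rz":0,"x":0,"y":0,"z":0,"jaw":-1}]'
python3 - <<'E'
from h import *
im,p=snap('wrist','w3.png');snap('top','t3.png');print(get_obs()['tcp_pos'],proj(p,[.614,.119,.1]))
E
```

```text
clock: 5.25
tcp_pos: [0.6023, -0.2205, 0.2036]
orientation: [-2.953, -1.067, 0.004]
contact_force: [0.1, 0.6, -1.2]
grip_width: 0.0583
gripper_force: 53.9
clock: 6.25
tcp_pos: [0.6118, 0.0495, 0.2044]
orientation: [2.954, 1.07, -0.003]
contact_force: [-0.3, -0.1, -1.5]
grip_width: 0.0581
gripper_force: 53.9
[0.61199611 0.04649385 0.20520175] [206.49840219 151.51954682]
```

View pics/w3.png

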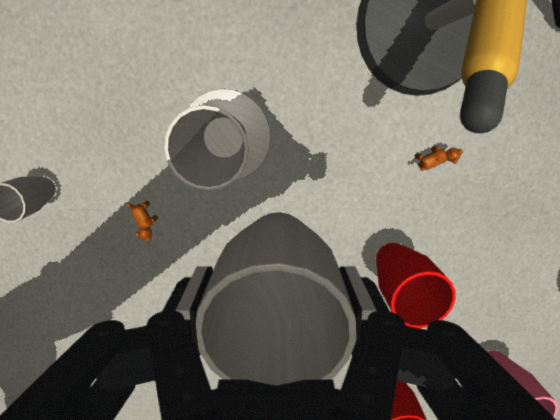

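The wrist view shows the tall cup's rim centred at about (207,147), as predicted, and the medium cup held square. Its rim spans columns 197 to 356, with its far edge at (277,265).

Run:
```python
from h import *
from scipy.optimize import least_squares
p=load('w3.png');o=get_obs();t=o['tcp_pos'];zr=t[2]-.0499+.092
print('tall wrist',at(p,207,147,.1),np.linalg.norm(at(p,166,147,.1)-at(p,248,147,.1)))
pts=[at(p,u,v,zr)[:2] for u,v in[(197,325),(356,325),(277,265),(235,274),(320,274)]]
print('held',least_squares(lambda c:[np.hypot(*(q-c))-.03 for q in pts],t[:2]).x, t)
im=cv2.imread('pics/t3.png');cv2.imwrite('pics/t3c.png',cv2.resize(im[90:250,140:340],None,fx=4,fy=3.75*4/3.75)[:600])
```

```text
tall wrist [0.61691389 0.12068532 0.1       ] 0.060732504485242915
held [0.61107455 0.04975742] [0.61199611 0.04649385 0.20520175]
```

View pics/t3c.png

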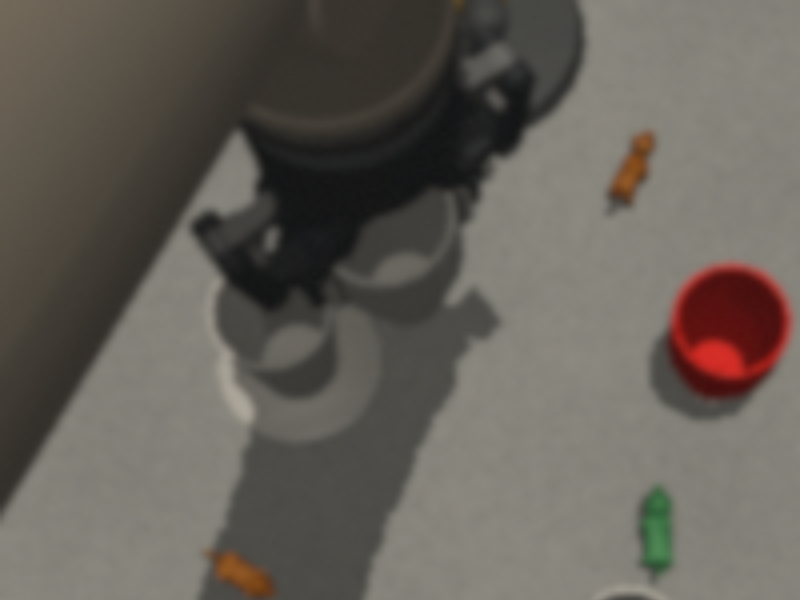

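```bash
python3 -m jog '[{"rx":0,"ry":0,"rz":0,"x":0.08,"y":0.6,"z":0,"jaw":-1},{"rx":0,"ry":0,"rz":0,"x":0,"y":0.4,"z":0,"jaw":-1},{"rx":0,"ry":0,"rz":0,"x":0,"y":0.17,"z":0,"jaw":-1},{"rx":0,"ry":0,"rz":0,"x":0,"y":0,"z":-0.4,"jaw":-1},{"rx":0,"ry":0,"rz":0,"x":0,"y":0,"z":-0.2,"jaw":-1},{"rx":0,"ry":0,"rz":0,"x":0,"y":0,"z":0,"jaw":-1},{"rx":0,"ry":0,"rz":0,"x":0,"y":0,"z":0,"jaw":-1},{"rx":0,"ry":0,"rz":0,"x":0,"y":0,"z":0,"jaw":-1}]'
python3 - <<'E'
from h import *
im,p=snap('wrist','w4.png');o=get_obs();print(o['tcp_pos'],o['contact_force'])
snap('wrist','w5.png');print(get_obs()['tcp_pos']);snap('scene','s4.png')
a=cv2.imread('pics/w4.png')
b=cv2.resize(cv2.imread('pics/s4.png')[230:350,220:350],None,fx=3.5,fy=3.5)
c=np.hstack([a[:,150:430],b]);print(c.shape);cv2.imwrite('pics/c4.png',c)
E
```

```text
clock: 7.35
tcp_pos: [0.6175, 0.1187, 0.1703]
orientation: [2.955, 1.066, 0.002]
contact_force: [-0.3, -0.1, -1.4]
grip_width: 0.0585
gripper_force: 53.9
[0.61743879 0.11879204 0.1701895 ] [ 0.23885394 -0.20475148 -1.26332351]
[0.61736006 0.11885943 0.17007785]
(420, 735, 3)
```

View pics/c4.png

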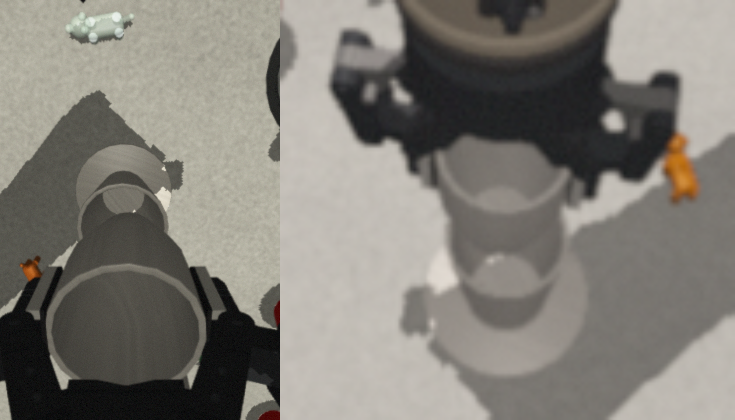

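The medium cup is above the tall cup. In the wrist image the tall cup's rim spans columns 228 to 317, with its far edge at (273,184). The held rim spans columns 197 to 356. I'm measuring the remaining offset.

Run:
```python
from h import *
from scipy.optimize import least_squares
p=load('w4.png');o=get_obs();t=o['tcp_pos'];zr=t[2]-.0499+.092
def fit(P,z,R):
    pts=[at(p,u,v,z)[:2] for u,v in P];s=least_squares(lambda c:[np.hypot(*(q-c))-R for q in pts],t[:2]);return s.x,s.fun*1e3
print('tall',*fit([(228,222),(317,222),(272,184),(240,197),(305,197)],.1,.0315))
print('held',*fit([(197,325),(356,325),(277,265),(235,274),(320,274)],zr,.03))
# tool axis tilt
R=cv2.Rodrigues(np.array(o['orientation']))[0];print('zaxis',R[:,2],'y',R[:,1],'TCP',t)
q=load('s4.png')
def invs(u,v): return 220+u/3.5,230+v/3.5
# scene: held rim L(438,170)->R(570,170); tall rim L(448..)
for n,u,v,z in[('held rim',502,168,zr)]: 
    print(n,at(q,*invs(u-280,v),z))
```

```text
tall [0.61425617 0.11984485] [-0.7940149  -0.81929564  0.30087305 -0.03257448  0.00766214]
held [0.61633735 0.11859298] [-0.54302929 -0.653323   -0.07909806  0.06078008  0.28291148]
zaxis [ 7.46136032e-04  2.90651156e-04 -9.99999679e-01] y [ 6.38851461e-01 -7.69330064e-01  2.53063503e-04] TCP [0.61729962 0.11892688 0.16995382]
held rim [0.62463036 0.12755106 0.21205382]
```

```bash
python3 -m jog '[{"rx":0,"ry":0,"rz":0,"x":-0.035,"y":0.02,"z":-0.2,"jaw":-1},{"rx":0,"ry":0,"rz":0,"x":0,"y":0,"z":-0.3,"jaw":-1},{"rx":0,"ry":0,"rz":0,"x":0,"y":0,"z":-0.2,"jaw":-1},{"rx":0,"ry":0,"rz":0,"x":0,"y":0,"z":-0.1,"jaw":-1},{"rx":0,"ry":0,"rz":0,"x":0,"y":0,"z":0,"jaw":-1},{"rx":0,"ry":0,"rz":0,"x":0,"y":0,"z":0,"jaw":-1}]'; python3 -m jog '[{"rx":0,"ry":0,"rz":0,"x":0,"y":0,"z":-0.05,"jaw":-1},{"rx":0,"ry":0,"rz":0,"x":0,"y":0,"z":0,"jaw":-1}]'
```

```text
clock: 8.25
tcp_pos: [0.6153, 0.12, 0.1219]
orientation: [2.955, 1.067, 0.001]
contact_force: [0.6, -0.3, -1.8]
grip_width: 0.058
gripper_force: 53.9
clock: 8.5
tcp_pos: [0.6149, 0.1202, 0.1185]
orientation: [-2.955, -1.067, -0.0]
contact_force: [0.6, 0.3, -1.3]
grip_width: 0.058
gripper_force: 53.9
```

```bash
python3 -m jog '[{"rx":0,"ry":0,"rz":0,"x":0,"y":0,"z":-0.04,"jaw":-1},{"rx":0,"ry":0,"rz":0,"x":0,"y":0,"z":-0.02,"jaw":-1},{"rx":0,"ry":0,"rz":0,"x":0,"y":0,"z":0,"jaw":-1}]'|sed -n '1,4p'; python3 -m jog '[{"rx":0,"ry":0,"rz":0,"x":0,"y":0,"z":-0.02,"jaw":-1},{"rx":0,"ry":0,"rz":0,"x":0,"y":0,"z":0,"jaw":-1}]'|sed -n '1,4p'
```

```text
clock: 8.88
tcp_pos: [0.6149, 0.1201, 0.1148]
orientation: [2.955, 1.067, -0.0]
contact_force: [-0.1, 0.6, -0.5]
clock: 9.12
tcp_pos: [0.615, 0.1201, 0.1137]
orientation: [2.955, 1.067, 0.0]
contact_force: [-0.2, 0.1, -0.5]
```

```bash
python3 -m jog '[{"rx":0,"ry":0,"rz":0,"x":0,"y":0,"z":-0.02,"jaw":-1},{"rx":0,"ry":0,"rz":0,"x":0,"y":0,"z":0,"jaw":-1}]'|sed -n '1,4p'
```

```text
clock: 9.38
tcp_pos: [0.6151, 0.1202, 0.1125]
orientation: [2.955, 1.067, 0.001]
contact_force: [0.2, 0.3, -0.9]
```

```bash
python3 -m jog '[{"rx":0,"ry":0,"rz":0,"x":0,"y":0,"z":-0.015,"jaw":-1},{"rx":0,"ry":0,"rz":0,"x":0,"y":0,"z":0,"jaw":-1}]'|sed -n '2,4p'
```

```text
tcp_pos: [0.6153, 0.1203, 0.1118]
orientation: [-2.955, -1.067, -0.001]
contact_force: [1.0, 1.4, -0.7]
```

```bash
python3 -m jog '[{"rx":0,"ry":0,"rz":0,"x":0,"y":0,"z":-0.015,"jaw":-1},{"rx":0,"ry":0,"rz":0,"x":0,"y":0,"z":0,"jaw":-1}]'|sed -n '2,4p'
```

```text
tcp_pos: [0.6153, 0.1204, 0.111]
orientation: [-2.955, -1.067, -0.001]
contact_force: [1.7, 0.8, 0.6]
```

```bash
python3 -m jog '[{"rx":0,"ry":0,"rz":0,"x":0.01,"y":0.005,"z":-0.01,"jaw":-1},{"rx":0,"ry":0,"rz":0,"x":0,"y":0,"z":0,"jaw":-1}]'|sed -n '2,4p'
```

```text
tcp_pos: [0.6155, 0.1205, 0.1104]
orientation: [-2.955, -1.067, 0.0]
contact_force: [-1.1, 2.5, 4.4]
```

```bash
python3 -m jog '[{"rx":0,"ry":0,"rz":0,"x":0,"y":0,"z":-0.01,"jaw":-1},{"rx":0,"ry":0,"rz":0,"x":0,"y":0,"z":0,"jaw":-1}]'|sed -n '2,4p'
```

```text
tcp_pos: [0.6155, 0.1205, 0.1101]
orientation: [-2.954, -1.067, -0.0]
contact_force: [-1.2, 1.4, 7.1]
```

Contact is light: a reading of 7 N, about 8 N with the cup's weight added, and the underside is at about 60 mm. Now I'll let go, rise and look.

```bash
python3 -m jog '[{"rx":0,"ry":0,"rz":0,"x":0,"y":0,"z":0,"jaw":-1},{"rx":0,"ry":0,"rz":0,"x":0,"y":0,"z":0,"jaw":-1}]'|sed -n '2,4p'; python3 -m jog '[{"rx":0,"ry":0,"rz":0,"x":0,"y":0,"z":0,"jaw":1},{"rx":0,"ry":0,"rz":0,"x":0,"y":0,"z":0,"jaw":1},{"rx":0,"ry":0,"rz":0,"x":0,"y":0,"z":0,"jaw":1},{"rx":0,"ry":0,"rz":0,"x":0,"y":0,"z":0,"jaw":1},{"rx":0,"ry":0,"rz":0,"x":0,"y":0,"z":0,"jaw":1},{"rx":0,"ry":0,"rz":0,"x":0,"y":0,"z":0,"jaw":1}]'
```

```text
tcp_pos: [0.6156, 0.1205, 0.1101]
orientation: [-2.954, -1.067, -0.0]
contact_force: [-1.9, 1.4, 7.3]
clock: 11.38
tcp_pos: [0.6155, 0.1204, 0.1095]
orientation: [2.955, 1.067, -0.0]
contact_force: [-0.3, 0.6, -0.6]
grip_width: 0.0853
gripper_force: 0.0
```

```bash
python3 -m jog '[{"rx":0,"ry":0,"rz":0,"x":0,"y":0,"z":0.2,"jaw":1},{"rx":0,"ry":0,"rz":0,"x":0,"y":0,"z":0.4,"jaw":1},{"rx":0,"ry":0,"rz":0,"x":0,"y":0,"z":0.7,"jaw":1},{"rx":0,"ry":0,"rz":0,"x":0,"y":0,"z":0.8,"jaw":1},{"rx":0,"ry":0,"rz":0,"x":-0.2,"y":-0.8,"z":0.3,"jaw":1},{"rx":0,"ry":0,"rz":0,"x":-0.2,"y":-0.8,"z":0,"jaw":1},{"rx":0,"ry":0,"rz":0,"x":0,"y":-0.8,"z":0,"jaw":1},{"rx":0,"ry":0,"rz":0,"x":0,"y":0,"z":0,"jaw":1}]'
python3 - <<'E'
from h import *
snap('scene','s6.png');_,p=snap('wrist','w6.png')
b=cv2.imread('pics/s6.png');a=cv2.imread('pics/w6.png')
x,y=proj(p,[.614,.12,.1]).astype(int);print(x,y)
x0=min(max(x-120,0),320);y0=min(max(y-120,0),180)
c=np.hstack([cv2.resize(b[230:350,220:340],(390,390)),cv2.resize(a[y0:y0+240,x0:x0+240],(390,390))]);cv2.imwrite('pics/c6.png',c)
E
```

```text
clock: 12.38
tcp_pos: [0.591, -0.0291, 0.2551]
orientation: [2.958, 1.054, 0.002]
contact_force: [0.1, 1.1, -0.1]
grip_width: 0.0854
gripper_force: 0.0
158 67
```

View pics/c6.png

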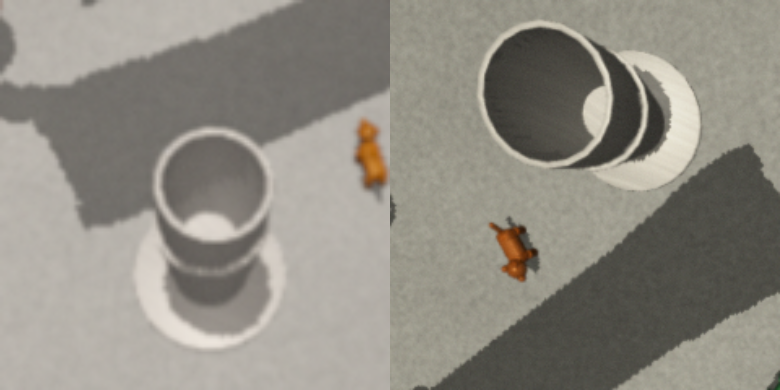

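The close-ups show the medium cup upright and centred in the tall cup's mouth, with its rim at about (213,185) in the left crop and the foot flat below it. The gripper is clear, so I'm handing in.

```bash
python3 -c "
from bench import r;print(r.hand_in())"
```

```text
the job is handed in; nothing more can be done
None
```

The medium cup is seated upright in the tall cup's mouth, pressed down with about 8 N and released; the tall cup stayed in place, the small cup was never approached, and I handed the job in at about 12.5 s.

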